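Lock the seasoning jars into their carrier

ROBOT

A 6-joint arm with a two-finger parallel gripper is mounted at the origin on a cart in front of the work surface, level with it; the furniture and walls round the work are solid. World frame = base frame: x ahead of the robot, y to its left, z up, the work surface at z = 0. Lengths are in m, angles in rad, forces in N, time in s.
With the tool pointing down it reaches from about 0.375 to 0.9 m from the base axis. Payload 3.1 kg.
Tool frame: the origin (TCP) lies between the finger pads; the fingertips stand 19 mm ahead of it and the grasp point (between the pads) is the TCP (env.tips_ahead is the distance from the TCP to the fingertips, in m); z points along the fingers, y is the line along which they close (so a half turn about z gives the same grasp; the last joint's range is limited). The gripper opens to 85 mm and grips with 20 to 120 N. Pads are 22 mm wide; open, the fingers measure 114 mm over their backs; the gripper's body (76 mm by 85 mm) begins 54 mm behind the grasp point. The pads swing forward as they close: fully open they stand 13 mm farther back than shut.
Start: joints at [-1.504, 0.527, 1.433, -0, 1.181, -0.178], TCP at [0.152, -0.606, 0.25] pointing down, gripper open.
Joint ranges: [-3.08, 3.08], [-0.75, 2.2], [0.22, 2.44], [-1.43, 4.57], [0, 2.65], [-2.85, 2.85]. Speed limits (rad/s): [2.79, 2.79, 3.14, 3.14, 3.14, 3.14].

INTERFACE

Orientations are given as [roll, pitch, yaw] about the fixed x, y, z axes, in that order (R = Rz(yaw) Ry(pitch) Rx(roll)).
In Python, from bench import env gives the robot as it stands.
- The arm moves only by the shell command python3 -m inch 'ROWS' [OPENING]. ROWS is JSON, a list that holds one entry, the list of rows, each a list of 4 numbers: the shift along the tool's x, y, z in mm, then the turn about the tool's z in rad. In form: [[[tx, ty, tz, yaw], ...]]. A call has 1 to 10 rows; each row is the pose to reach, as a shift and turn from the pose commanded when the call began, along the tool's axes at that moment; what a row does not reach only later rows make up. A row lasts 1/12 s, in which the tool goes at most 41.7 mm and 7.16 degrees, less where a joint would pass 70% of its speed; a pose out of reach is approached as far as the arm can. A call with a gripper value outside its range is refused whole. OPENING is the closure, from 0 (fully open) to 1 (shut), set as the call begins (- or left out, the last holds). The fingers move at their own pace and stop on an object; the grip force is fixed at half the most. Time passes only in rows, so rows that repeat a pose let the fingers close. It gives the time, the measured TCP pose, the force, the opening and the grip force at its end, in the units of the state.
- env.state(): the state, without advancing time (a new reading comes with each control period).
- env.capture(name): name is "scene" or "side" or "wrist"; returns a dict with "pixels" (400x640x3 uint8, blue, green, red), "z_map" (400x640 float32, m along the optical axis (not along the pixel's ray), 0 where there is no reading), "vfov" (degrees; the focal length in pixels is half the picture's height over the tangent of half this angle, whatever the lens; pixels are square), "cx", "cy" (the principal point, pixels), "cam_to_world" (4x4, takes a point from camera to world coordinates); the wrist camera has in their place "hand_eye" (4x4, takes a point from camera to tool coordinates, whose origin is the TCP and whose axes are the flange's). Camera axes: x right, y down, z forward; pixel columns grow to the right and rows downward; lengths in m; the calibration is good to about 2 mm. A picture is of the moment at which its call begins: read the wrist's pose just before it.
- env.finish_job(): hands the job in; it is judged then, once.
The state is a dict: "time_s": time; "joints": joint angles; "qd": joint speeds; "effort": joint torques, N m; "position": TCP position; "orientation": TCP orientation; "force": force on the tool from outside, world axes, zero at the start; "torque": the same for the moment, N m; "gripper_width": opening from 0.0 (shut) to 1.0 (fully open); "grip_force": force on a finger pad.
Only numpy, scipy, OpenCV 4.12 (cv2) and the standard library are available. Lean on these libraries where they do the work, as an engineer would, in place of code of your own. Each camera call takes 0.05 s, during which the arm holds its last target. There are 200 camera calls.

TASK

Pack all the seasoning jars from the white store tray into the wooden carrier, ready to be carried out to the barbecue: draw the bolt right back, swing the retaining bar well clear of the tray, and stand each jar upright on the floor of a bay of its own. Then swing the bar back over them until it rests in its catch and slide the bolt fully home through its keeper. Leave the tin, the bowl and the tea carton where they are.

Things in the scene. Friction and masses are not known exactly. Their poses are not given: they have to be found in the camera images.
- carrier: wooden jar carrier fixed to the worktop: open tray 160 x 160 mm, walls 12 mm thick, 68 mm high, floor top at 6 mm, a cross divider (12 mm thick, top at 66 mm) makes four bays 62 mm square. Post behind (120 mm high) carries the bar; post in front, with a steel plate reaching 121 mm ahead of the origin, carries catch and keeper. Origin under the tray's centre; -x its front (to the robot), +y its left
- store_tray: white plastic store tray fixed to the worktop left of the carrier, 154 mm square, walls 10 mm thick and 66 mm high, four pockets 62 mm square (centres 36 mm from the tray's middle along its x and y), floor top at 4 mm. Origin under its centre, x and y along its sides
- bar (a joint): the retaining bar's upright hinge, rad: 0 = closed (the bar lies from back to front over the middle of the tray, against the stop of the catch), grows as the bar's free end swings to the carrier's right (-y); 1.55 = fully open (points right). Stays where it is left, needs about 0.06 N m
- bar_hinge (a point): hinge axis of the bar, at the bar's top face. The bar is a flat aluminium strip 44 mm wide, 12 mm thick, underside 122 mm above the worktop; it turns level about this upright axis. It has no handle but the bolt's knob; it may also be pushed at its edges
- bar_tip (a point): middle of the bar's free end at its top face, 212 mm from the hinge axis
- bolt (a joint): barrel bolt on the bar, m: 0 = drawn right back, 0.040 = fully home. Slides along the bar, outward from the hinge (to the carrier's front when the bar is closed); stays where left; friction 2 N. Beyond 0.005 its 12 mm rod reaches the keeper (opening 20 mm wide, top 160 mm above the worktop): there it locks the bar, and strikes the keeper if the bar is not closed
- bolt_knob (a point): mid-grip of the bolt's upright round red knob, 16 mm thick, 157 to 189 mm above the worktop (this point: 175). It is 146 mm from the hinge axis when the bolt is drawn back and moves outward with it. Rod guides 31 mm wide (top 155 mm above the worktop) have their centres 22 mm nearer the hinge and 49 mm farther out than the drawn-back knob
- spice_jar_1: glass spice jar with a red cap with a green leaf picture on top and a green label, much like spice_jar_3, 45 mm in diameter, 106 mm tall, closed; may be absent. Origin at the centre of its underside, z up through the lid. It starts upright in a pocket of the store tray. Body 42 mm wide, cap from 85 mm up
- spice_jar_2: glass spice jar with a red cap with a pale top and a brown label, 45 mm in diameter, 106 mm tall, closed; may be absent. Origin at the centre of its underside, z up through the lid. It starts upright in a pocket of the store tray. Body 42 mm wide, cap from 85 mm up
- spice_jar_3: glass spice jar with a red cap with a green leaf picture on top and a green label, much like spice_jar_1, 45 mm in diameter, 106 mm tall, closed; may be absent. Origin at the centre of its underside, z up through the lid. It starts upright in a pocket of the store tray. Body 42 mm wide, cap from 85 mm up
- mint_jar: dark green herb tub with a bright green lid, 53 mm in diameter, 104 mm tall, closed; may be absent. Origin at the centre of its underside, z up through the lid. It starts upright in a pocket of the store tray. Body 50 mm wide, lid from 78 mm up
- pea_tin: bystander: squat tin with a red and white label, 75 mm in diameter, 58 mm tall. Origin under its centre
- dot_bowl: bystander: dark blue bowl with white dots, 143 mm wide, 49 mm tall. Origin under its centre
- tea_box: bystander: pale green carton, 66 x 145 x 75 mm. Origin under its centre
- bay_0 (a point): centre of the front left bay's floor, 37 mm from the carrier's middle along its x and y
- bay_1 (a point): centre of the front right bay's floor, 37 mm from the carrier's middle along its x and y
- bay_2 (a point): centre of the back left bay's floor, 37 mm from the carrier's middle along its x and y
- bay_3 (a point): centre of the back right bay's floor, 37 mm from the carrier's middle along its x and y
Things that resemble listed ones, but are neither listed nor needed, are in the scene too. There is more than one size of the mint_jar; the one meant has the size given above.

How it is judged:
On the way, in this order (a step that is already met when the one before it is completed fails the run):
1. the bolt is drawn back out of its keeper (value of joint bolt below 0.007 m), for 0.1 s.
2. the bar is swung well clear of the tray (value of joint bar above 1.15 rad), for 0.1 s.
3. with the bar open, every jar stands upright in a bay ((horizontal distance between spice_jar_1 and bay_0 below 0.02 m or horizontal distance between spice_jar_1 and bay_1 below 0.02 m or horizontal distance between spice_jar_1 and bay_2 below 0.02 m or horizontal distance between spice_jar_1 and bay_3 below 0.02 m) and z of each of spice_jar_1, spice_jar_2, spice_jar_3, mint_jar in the frame of carrier below 0.014 m and angle between each of spice_jar_1, spice_jar_2, spice_jar_3, mint_jar's own z axis and vertical below 0.12 rad and linear speed of each of spice_jar_1, spice_jar_2, spice_jar_3, mint_jar below 0.03 m/s and (horizontal distance between spice_jar_2 and bay_0 below 0.02 m or horizontal distance between spice_jar_2 and bay_1 below 0.02 m or horizontal distance between spice_jar_2 and bay_2 below 0.02 m or horizontal distance between spice_jar_2 and bay_3 below 0.02 m) and (horizontal distance between spice_jar_3 and bay_0 below 0.02 m or horizontal distance between spice_jar_3 and bay_1 below 0.02 m or horizontal distance between spice_jar_3 and bay_2 below 0.02 m or horizontal distance between spice_jar_3 and bay_3 below 0.02 m) and (horizontal distance between mint_jar and bay_0 below 0.02 m or horizontal distance between mint_jar and bay_1 below 0.02 m or horizontal distance between mint_jar and bay_2 below 0.02 m or horizontal distance between mint_jar and bay_3 below 0.02 m) and value of joint bar above 0.9 rad), for 0.3 s.
4. the bar is swung back into its catch over the jars ((horizontal distance between spice_jar_1 and bay_0 below 0.02 m or horizontal distance between spice_jar_1 and bay_1 below 0.02 m or horizontal distance between spice_jar_1 and bay_2 below 0.02 m or horizontal distance between spice_jar_1 and bay_3 below 0.02 m) and z of each of spice_jar_1, spice_jar_2, spice_jar_3, mint_jar in the frame of carrier below 0.014 m and angle between each of spice_jar_1, spice_jar_2, spice_jar_3, mint_jar's own z axis and vertical below 0.12 rad and linear speed of each of spice_jar_1, spice_jar_2, spice_jar_3, mint_jar below 0.03 m/s and (horizontal distance between spice_jar_2 and bay_0 below 0.02 m or horizontal distance between spice_jar_2 and bay_1 below 0.02 m or horizontal distance between spice_jar_2 and bay_2 below 0.02 m or horizontal distance between spice_jar_2 and bay_3 below 0.02 m) and (horizontal distance between spice_jar_3 and bay_0 below 0.02 m or horizontal distance between spice_jar_3 and bay_1 below 0.02 m or horizontal distance between spice_jar_3 and bay_2 below 0.02 m or horizontal distance between spice_jar_3 and bay_3 below 0.02 m) and (horizontal distance between mint_jar and bay_0 below 0.02 m or horizontal distance between mint_jar and bay_1 below 0.02 m or horizontal distance between mint_jar and bay_2 below 0.02 m or horizontal distance between mint_jar and bay_3 below 0.02 m) and value of joint bar below 0.05 rad), for 0.2 s.
5. the bolt is slid home (value of joint bar below 0.05 rad and value of joint bolt above 0.034 m), for 0.2 s.
At the end, for the whole second after the job is handed in: every jar stands upright (within 0.12 rad) and at rest on the floor of a bay (within 20 mm of its centre), the bar is closed (under 0.05 rad) and the bolt is home (over 34 of 40 mm) (all of step 5 and (horizontal distance between spice_jar_1 and bay_0 below 0.02 m or horizontal distance between spice_jar_1 and bay_1 below 0.02 m or horizontal distance between spice_jar_1 and bay_2 below 0.02 m or horizontal distance between spice_jar_1 and bay_3 below 0.02 m) and z of each of spice_jar_1, spice_jar_2, spice_jar_3, mint_jar in the frame of carrier below 0.014 m and angle between each of spice_jar_1, spice_jar_2, spice_jar_3, mint_jar's own z axis and vertical below 0.12 rad and linear speed of each of spice_jar_1, spice_jar_2, spice_jar_3, mint_jar below 0.03 m/s and (horizontal distance between spice_jar_2 and bay_0 below 0.02 m or horizontal distance between spice_jar_2 and bay_1 below 0.02 m or horizontal distance between spice_jar_2 and bay_2 below 0.02 m or horizontal distance between spice_jar_2 and bay_3 below 0.02 m) and (horizontal distance between spice_jar_3 and bay_0 below 0.02 m or horizontal distance between spice_jar_3 and bay_1 below 0.02 m or horizontal distance between spice_jar_3 and bay_2 below 0.02 m or horizontal distance between spice_jar_3 and bay_3 below 0.02 m) and (horizontal distance between mint_jar and bay_0 below 0.02 m or horizontal distance between mint_jar and bay_1 below 0.02 m or horizontal distance between mint_jar and bay_2 below 0.02 m or horizontal distance between mint_jar and bay_3 below 0.02 m)); the robot touches nothing.
It fails at once if the tin is moved more than 4 cm (distance of pea_tin from where it was at the start of the episode above 0.04 m).
It fails at once if the bowl is moved more than 4 cm (distance of dot_bowl from where it was at the start of the episode above 0.04 m).
It fails at once if the tea carton is moved more than 4 cm (distance of tea_box from where it was at the start of the episode above 0.04 m).
Of spice_jar_1, spice_jar_2, spice_jar_3, mint_jar only 3 to 4 are there at a start; the rules pass over those that are not, and their reading is None.
At some moment in a run one of spice_jar_1, spice_jar_2, spice_jar_3, mint_jar may be knocked a few centimetres aside while the robot is not near it.
Once in a run the grip may slacken for a moment while it holds something.
It also fails if it takes over 208 s, if anything falls off the work surface, if the arm or the gripper's body presses on something with over 40 N, if the wrist force passes 120 N, or if a joint passes its speed limit or range.

## Working session

There is one attempt and no reset: what is moved stays moved. The work goes in short steps, Python scripts to look and compute and a shell command to move; the robot and the scene stay as the last step left them, time stands still between calls to the robot, and variables do not carry over. Pictures are saved under pics/ and viewed, at most 14 in all, crops included, and the job is handed in when it is done.

```bash
ls; mkdir -p pics
cat > h.py <<'E'
import numpy as np, cv2, json
from bench import env
from scipy.spatial.transform import Rotation as R
def T():
    s=env.state(); M=np.eye(4); M[:3,:3]=R.from_euler('xyz',s['orientation']).as_matrix(); M[:3,3]=s['position']; return M
def shot(name,fn=None):
    M=T(); c=env.capture(name)
    c['M']=c['cam_to_world'] if name!='wrist' else M@c['hand_eye']
    c['f']=200/np.tan(np.radians(c['vfov'])/2)
    if fn: cv2.imwrite('pics/'+fn,c['pixels'])
    return c
def cloud(c):
    z=c['z_map'];v,u=np.indices(z.shape)
    P=np.stack([(u-c['cx'])/c['f']*z,(v-c['cy'])/c['f']*z,z],-1)
    W=P@c['M'][:3,:3].T+c['M'][:3,3]; W[z==0]=np.nan
    return W
def ray(c,u,v,h):
    d=c['M'][:3,:3]@np.array([(u-c['cx'])/c['f'],(v-c['cy'])/c['f'],1]);o=c['M'][:3,3]
    return o+d*(h-o[2])/d[2]
def togo(x,y,z=None,yaw=None):
    M=T(); d=np.array([x,y,M[2,3] if z is None else z])-M[:3,3]
    return np.round(M[:3,:3].T@d*1000,1)
E
python3 - <<'E'
from h import *
for n in('scene','side'):
    c=shot(n,n+'0.png'); np.savez('pics/'+n+'0.npz',M=c['M'],f=c['f'],cx=c['cx'],cy=c['cy'],W=cloud(c),pix=c['pixels']); print(n,c['M'].round(3).tolist(),c['f'])
print(env.state())
E
```

```text
pics
scene [[-0.329, -0.376, 0.866, -0.466], [-0.944, 0.112, -0.31, 0.262], [0.019, -0.92, -0.392, 0.6], [0.0, 0.0, 0.0, 1.0]] 395.6665309435053
side [[-0.94, -0.136, 0.312, 0.116], [-0.34, 0.407, -0.848, 0.984], [-0.012, -0.903, -0.429, 0.692], [0.0, 0.0, 0.0, 1.0]] 453.28679753598084
{'time_s': 0.1, 'joints': array([-1.50353375e+00,  5.28363938e-01,  1.43376136e+00,  2.23899816e-05,
        1.18140578e+00, -1.78474497e-01]), 'qd': array([-2.29370598e-04, -1.99073277e-03, -3.59082182e-03,  6.54298267e-04,
       -1.20124476e-03, -2.82717774e-05]), 'effort': array([-4.22257117e-04, -4.43303382e+01, -1.78586590e+01, -1.56025526e-04,
        3.87125488e-03, -1.08630621e-05]), 'position': array([ 0.15205333, -0.60560347,  0.2494412 ]), 'orientation': array([-3.13968869e+00, -3.64494832e-04,  2.45728204e-01]), 'force': array([-0.17139685,  0.11498973,  0.38000582]), 'torque': array([0.01084688, 0.02385291, 0.01349118]), 'grip_force': 0.0, 'gripper_width': 1.0007449440411735}
```

View pics/scene0.png

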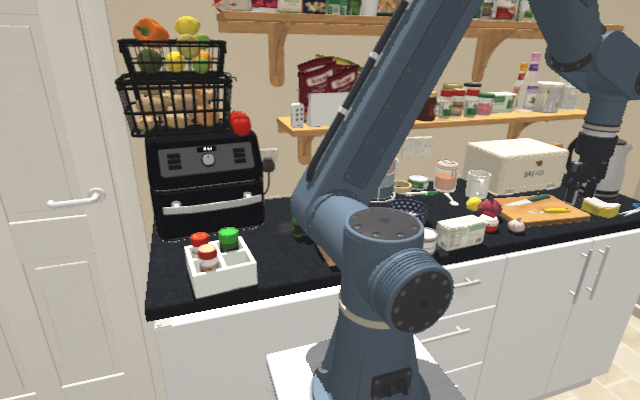

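View pics/side0.png

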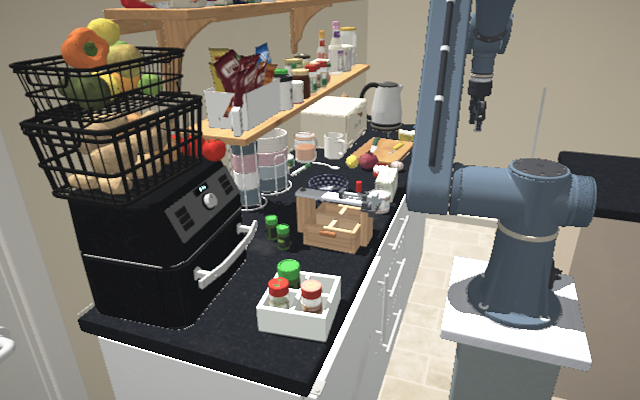

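The store tray holds three jars: a red-capped one at side px (278,287), one with a pale top at (312,290), and a green lid at (288,268). The carrier is at about (335,215) with its red knob at (359,187), and two extra small green tubs stand at (272,228) and (283,237). Next I'll build a top-down ortho map from the depth.

Run:
```python
from h import *
img=np.zeros((560,800,3),np.uint8);zb=np.full((560,800),-1.)
# 1.6 mm/px ; x up, y left
for n in('scene','side'):
    d=np.load(f'pics/{n}0.npz');W=d['W'].reshape(-1,3);p=d['pix'].reshape(-1,3)
    k=(W[:,0]>.2)&(W[:,0]<.95)&(W[:,1]>-.35)&(W[:,1]<.75)&(W[:,2]<.22)&(W[:,2]>-.02)
    W=W[k];p=p[k]
    for w,q in zip(W,p):
        r=int((.95-w[0])/.0014);c=int((.75-w[1])/.0014)
        if 0<=r<559 and 0<=c<799 and w[2]>zb[r,c]-.003:
            zb[r:r+2,c:c+2]=w[2];img[r:r+2,c:c+2]=q
for i in range(0,8): cv2.putText(img,f'{.2+.1*i:.1f}',(0,int((.95-.2-.1*i)/.0014)),0,.4,(0,255,255));
for i in range(-3,8): cv2.putText(img,f'{.1*i:.1f}',(int((.75-.1*i)/.0014),10),0,.4,(0,255,255))
cv2.imwrite('pics/top0.png',img)
d=np.load('pics/side0.npz');W=d['W'];hsv=cv2.cvtColor(d['pix'],cv2.COLOR_BGR2HSV)
for u,v in [(278,285),(312,287),(288,266),(272,219),(283,229),(359,187),(348,198),(374,198),(298,198)]:
    w=W[v-2:v+3,u-2:u+3].reshape(-1,3);print((u,v),np.nanmedian(w,0).round(3))
```

```text
(278, 285) [0.487 0.268 0.111]
(312, 287) [0.414 0.25  0.111]
(288, 266) [0.497 0.189 0.107]
(272, 219) [ 0.667 -0.072  0.069]
(283, 229) [ 0.612 -0.03   0.069]
(359, 187) [ 0.425 -0.15   0.173]
(348, 198) [ 0.458 -0.152  0.134]
(374, 198) [ 0.379 -0.14   0.151]
(298, 198) [ 0.611 -0.143  0.115]
```

View pics/top0.png

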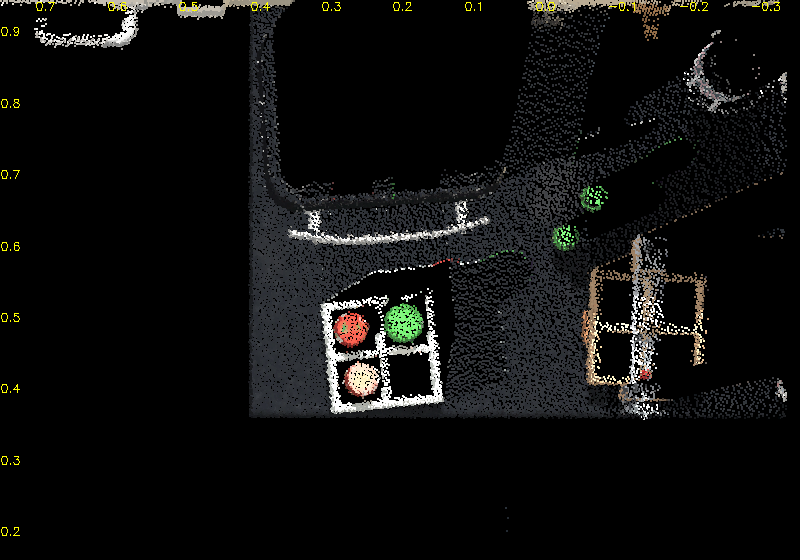

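```bash
python3 -m inch '[[[0,0,-50,0],[30,-30,-90,0],[60,-60,-130,0],[90,-90,-150,0.05],[120,-120,-150,0.1],[150,-150,-150,0.15],[180,-180,-150,0.2],[210,-210,-150,0.246],[240,-240,-150,0.246],[270,-270,-150,0.246]]]'
python3 - <<'E'
from h import *
print(togo(.43,-.15,.4),env.state()['orientation'])
E
```

```text
time_s: 0.93
position: [0.3267, -0.3132, 0.3999]
orientation: [-3.141, -0.0, -0.001]
force: [0.7, -0.3, 0.2]
gripper_width: 0.996
grip_force: 0.0
[ 1.031e+02 -1.633e+02 -1.000e-01] [-3.14135846e+00 -8.67882174e-05 -9.61575097e-04]
```

```bash
python3 -m inch '[[[20,-32,0,0],[40,-65,0,0],[62,-97,0,0],[82,-129,0,0],[82,-129,0,0],[82,-129,0,0],[82,-129,0,0]]]'
python3 - <<'E'
from h import *
c=shot('wrist','w1.png'); print(c['hand_eye'].round(3).tolist(),c['f'],T()[:3,3])
np.savez('pics/w1.npz',M=c['M'],f=c['f'],cx=c['cx'],cy=c['cy'],W=cloud(c),pix=c['pixels'])
E
```

```text
time_s: 1.52
position: [0.4081, -0.1863, 0.3997]
orientation: [3.141, 0.001, 0.001]
force: [1.0, 0.1, -0.1]
gripper_width: 1.005
grip_force: 0.0
[[0.001, -0.959, -0.283, 0.073], [1.0, 0.001, 0.001, 0.0], [-0.001, -0.283, 0.959, -0.124], [0.0, 0.0, 0.0, 1.0]] 310.0962974968974 [ 0.40793399 -0.18690985  0.39970955]
```

View pics/w1.png

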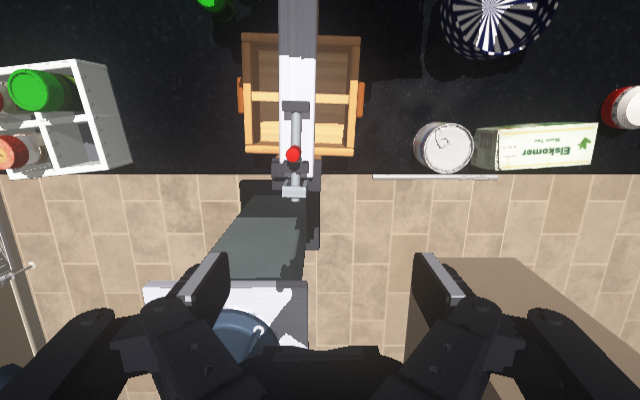

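The wrist picture shows the carrier at about (300,95), the bar running up the image with the knob at (293,155), and the keeper at about (293,190). The tin is at (443,147), the tea carton at (540,145) and the bowl at (495,15).

Run:
```python
from h import *
d=np.load('pics/w1.npz');W=d['W'];pix=d['pix']
hsv=cv2.cvtColor(pix,cv2.COLOR_BGR2HSV);H,S,V=[hsv[...,i].astype(int) for i in range(3)]
reg=(W[...,1]>-.25)&(W[...,1]<-.05)&(W[...,0]>.33)&(W[...,0]<.7)
red=((H<8)|(H>172))&(S>170)&(V>90)&reg&(W[...,2]>.14)
k=W[red];print('knob',k.shape,np.median(k,0).round(4),k.max(0).round(3),k.min(0).round(3))
bar=reg&(abs(W[...,2]-.134)<.004)
b=W[bar];print('bar',b.shape,b.min(0).round(3),b.max(0).round(3))
for lo in np.arange(.36,.62,.02):
    q=b[(b[:,0]>lo)&(b[:,0]<lo+.02)]
    if len(q)>10: print(round(lo,2),len(q),q[:,1].min().round(4),q[:,1].max().round(4),((q[:,1].min()+q[:,1].max())/2).round(4))
w=W[reg&(abs(W[...,2]-.068)<.0035)]
print('walls',w.shape,cv2.minAreaRect((w[:,:2]*1000).astype(np.float32)))
```

```text
knob (162, 3) [ 0.4337 -0.1572  0.1893] [ 0.44  -0.15   0.191] [ 0.426 -0.164  0.165]
bar (5336, 3) [ 0.385 -0.183  0.13 ] [ 0.596 -0.126  0.138]
0.38 76 -0.1773 -0.1389 -0.1581
0.4 170 -0.1775 -0.126 -0.1517
0.42 348 -0.1776 -0.1346 -0.1561
0.44 413 -0.1789 -0.1353 -0.1571
0.46 401 -0.179 -0.1361 -0.1576
0.48 402 -0.1803 -0.1368 -0.1585
0.5 665 -0.1804 -0.1376 -0.159
0.52 717 -0.1805 -0.1368 -0.1586
0.54 735 -0.1816 -0.1376 -0.1596
0.56 779 -0.1817 -0.1382 -0.1599
0.58 630 -0.1828 -0.1391 -0.161
walls (3796, 3) ((512.8598022460938, -143.054931640625), (190.9723358154297, 199.42730712890625), 88.5652084350586)
```

```bash
python3 -m inch '[[[10,-15,40,0.02],[22,-30,80,0.027],[22,-30,120,0.027],[22,-30,120,0.027],[22,-30,120,0.027],[22,-30,120,0.027]]]'
python3 - <<'E'
from h import *
c=shot('wrist','w2.png'); print(T()[:3,3])
W=cloud(c);hsv=cv2.cvtColor(c['pixels'],cv2.COLOR_BGR2HSV);H,S,V=[hsv[...,i].astype(int) for i in range(3)]
red=((H<8)|(H>172))&(S>170)&(V>90)&(abs(W[...,0]-.43)<.05)&(abs(W[...,1]+.155)<.03)
k=W[red];t=k[k[:,2]>.186];print(len(k),len(t),t.mean(0),t.min(0),t.max(0)); print(togo(t[:,0].mean(),t[:,1].mean(),.18))
E
```

```text
time_s: 2.07
position: [0.4309, -0.1582, 0.2812]
orientation: [3.14, -0.002, -0.029]
force: [0.7, 0.6, 0.3]
gripper_width: 1.001
grip_force: 0.0
[ 0.43144025 -0.15838147  0.28204157]
379 306 [ 0.43329717 -0.15630045  0.18938766] [ 0.42533417 -0.1630511   0.18638434] [ 0.4400581  -0.14964788  0.19133972]
[  1.4  -2.4 102. ]
```

View pics/w2.png

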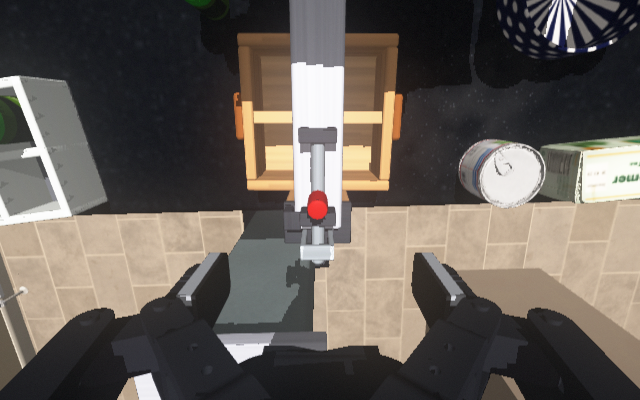

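The knob top shows at (317,205), centred between the fingers, with the keeper loop at (317,255). I'll descend and grip.

```bash
python3 -m inch '[[[1,-2,35,0],[1,-2,70,0],[1,-2,90,0],[1,-2,102,0],[1,-2,102,0],[1,-2,102,0]]]' && python3 -m inch '[[[0,0,0,0],[0,0,0,0],[0,0,0,0],[0,0,0,0],[0,0,0,0],[0,0,0,0],[0,0,0,0],[0,0,0,0]]]' 1
```

```text
time_s: 2.62
position: [0.4326, -0.1558, 0.1794]
orientation: [3.14, -0.003, -0.028]
force: [0.3, 0.5, -0.7]
gripper_width: 1.0
grip_force: 0.0
time_s: 3.28
position: [0.4318, -0.1551, 0.1785]
orientation: [3.14, -0.001, -0.027]
force: [-2.1, -2.4, 6.0]
gripper_width: 0.168
grip_force: 58.4
```

```bash
python3 -m inch '[[[5,0,-1,0],[10,0,-1,0],[16,0,-1,0],[22,0,-1,0],[28,0,-1,0],[33,0,-1,0],[38,0,-1,0],[40,0,-1,0],[41,0,-1,0],[41,0,-1,0]]]'; python3 -m inch '[[[0,0,0,0],[0,0,0,0]]]'
```

```text
time_s: 4.12
position: [0.4617, -0.1557, 0.1784]
orientation: [3.141, 0.026, -0.021]
force: [-27.4, -12.8, 17.5]
gripper_width: 0.166
grip_force: 61.3
time_s: 4.28
position: [0.4617, -0.1557, 0.1784]
orientation: [3.142, 0.025, -0.021]
force: [-27.2, -12.6, 17.3]
gripper_width: 0.164
grip_force: 61.2
```

Run:
```python
from h import *
c=shot('wrist'); cv2.imwrite('pics/w3.png',cv2.resize(c['pixels'][100:400,140:500],None,fx=2,fy=2)); W=cloud(c)
q=W[(abs(W[...,1]+.157)<.015)&(W[...,0]>.36)&(W[...,0]<.66)]
for lo in np.arange(.37,.66,.01):
    s=q[(q[:,0]>=lo)&(q[:,0]<lo+.01)]
    if len(s): print(round(lo,2),len(s),s[:,2].max().round(3),np.median(s[:,2]).round(3))
print(togo(.475,-.157,.18))
```

```text
0.37 15 0.132 0.121
0.38 70 0.144 0.139
0.39 93 0.152 0.144
0.4 290 0.157 0.155
0.41 976 0.157 0.155
0.42 192 0.153 0.151
0.45 724 0.214 0.194
0.46 2832 0.228 0.183
0.47 7122 0.253 0.235
0.48 7052 0.258 0.241
0.49 1003 0.155 0.136
0.5 1029 0.153 0.136
0.51 1200 0.153 0.135
0.52 1129 0.137 0.135
0.53 1194 0.137 0.135
0.54 1266 0.137 0.135
0.55 1348 0.137 0.135
0.56 1407 0.137 0.135
0.57 1523 0.137 0.135
0.58 320 0.137 0.135
[13.3  1.  -1.9]
```

View pics/w3.png

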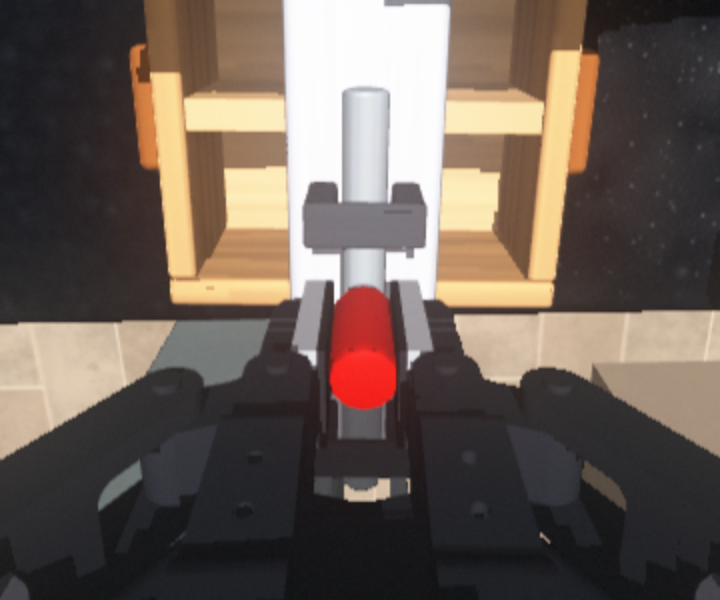

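The picture shows the knob at crop (362,350), gripped, with the rear guide at (365,225) and about 40 mm of rod sticking out behind it. I need to work out whether the bolt is already at its stop, from the guide positions.

Run:
```python
from h import *
for nm in('w1','live'):
    if nm=='w1': W=np.load('pics/w1.npz')['W']
    else: W=cloud(shot('wrist'))
    a=abs(W[...,1]+.157)
    for lo,hi in((.38,.45),(.47,.54)):
        m=(a>.008)&(a<.015)&(W[...,0]>lo)&(W[...,0]<hi)&(W[...,2]>.146)&(W[...,2]<.157)
        s=W[m]; print(nm,len(s),np.percentile(s,[2,25,50,75,98],axis=0).round(3)[:,0])
    m=(W[...,0]>.5)&(W[...,0]<.62)&(a<.008)&(W[...,2]>.143)&(W[...,2]<.157);print('rod end',np.percentile(W[m][:,0],[50,99]) if m.any() else 0)
```

```text
w1 128 [0.389 0.408 0.412 0.416 0.418]
w1 126 [0.477 0.48  0.483 0.486 0.489]
rod end 0
live 325 [0.407 0.41  0.413 0.416 0.419]
live 750 [0.478 0.482 0.485 0.489 0.49 ]
rod end [0.50897467 0.51664932]
```

The guide centres at 0.484 and 0.413 put the drawn-back knob at 0.462, and the knob is there now, so the bolt is fully back. First relax the preload, then work out the swing arc.

```bash
python3 -m inch '[[[-3,1,-1,0],[-6,2,-2,0],[-9,3,-3,0],[-9,3,-3,0],[-9,3,-3,0]]]'
python3 - <<'E'
from h import *
M=T(); th0=-.027
H=M[:2,3]+.146*np.array([np.cos(th0),np.sin(th0)])
H=np.array([.608,-.161]); print('H',H)
c0=H-.146*np.array([np.cos(th0),np.sin(th0)])
for th in np.arange(0,1.56,.1):
    p=H-.146*np.array([np.cos(th+th0),np.sin(th+th0)])
    d=M[:3,:3].T@np.r_[p-c0,0]*1000; print(round(th,2),d.round(0)[:2])
E
```

```text
time_s: 4.8
position: [0.4605, -0.1563, 0.1791]
orientation: [-3.137, 0.008, -0.027]
force: [-2.6, 1.2, -26.5]
gripper_width: 0.17
grip_force: 58.9
H [ 0.608 -0.161]
0.0 [0. 0.]
0.1 [ 1. 15.]
0.2 [ 3. 29.]
0.3 [ 7. 43.]
0.4 [12. 57.]
0.5 [18. 70.]
0.6 [26. 82.]
0.7 [34. 94.]
0.8 [ 44. 105.]
0.9 [ 55. 114.]
1.0 [ 67. 123.]
1.1 [ 80. 130.]
1.2 [ 93. 136.]
1.3 [107. 141.]
1.4 [121. 144.]
1.5 [136. 146.]
```

```bash
python3 -m inch '[[[0,0,1,0],[0,7,2,-0.05],[1,15,2,-0.1],[2,22,2,-0.15],[3,29,2,-0.2],[5,36,2,-0.25],[7,43,2,-0.3],[9,50,2,-0.35],[12,57,2,-0.4],[12,57,2,-0.4]]]'
python3 - <<'E'
from h import *
M=T(); th0=-.027; H=np.array([.608,-.161]); f=M[:2,3]-H; a=np.arctan2(-f[1],-f[0])-th0; print('theta',a,'r',np.hypot(*f))
u=lambda th:H-.146*np.array([np.cos(th+th0),np.sin(th+th0)])
for th in np.arange(.4,1.56,.1): print(round(th-.4,2),(M[:3,:3].T@np.r_[u(th)-u(.4),0]*1000).round(0)[:2])
E
```

```text
time_s: 5.63
position: [0.4718, -0.2161, 0.1789]
orientation: [-3.138, 0.006, 0.376]
force: [-7.5, -1.9, -14.1]
gripper_width: 0.169
grip_force: 59.9
theta 0.41121681747929134 r 0.14693100422211894
0.0 [0. 0.]
0.1 [ 1. 15.]
0.2 [ 3. 29.]
0.3 [ 6. 43.]
0.4 [11. 57.]
0.5 [18. 70.]
0.6 [25. 83.]
0.7 [34. 94.]
0.8 [ 44. 105.]
0.9 [ 55. 115.]
1.0 [ 67. 123.]
1.1 [ 79. 130.]
```

```bash
python3 -m inch '[[[1,15,1,-0.1],[3,29,1,-0.2],[7,43,1,-0.3],[12,57,1,-0.4],[18,70,1,-0.5],[26,83,1,-0.6],[34,94,1,-0.7],[44,105,1,-0.8],[44,105,1,-0.8]]]'
python3 - <<'E'
from h import *
s=env.state();print(s['joints'])
M=T(); th0=-.027; H=np.array([.608,-.161]); f=M[:2,3]-H; a=np.arctan2(-f[1],-f[0])-th0; print('theta',a,'r',np.hypot(*f))
u=lambda th:H-.147*np.array([np.cos(th+th0),np.sin(th+th0)])
for th in np.arange(a,1.56,.1): print(round(th-a,2),(M[:3,:3].T@np.r_[u(th)-u(a),0]*1000).round(0)[:2])
E
```

```text
time_s: 6.38
position: [0.5552, -0.298, 0.1788]
orientation: [3.14, 0.0, 1.176]
force: [-1.9, 1.2, -7.7]
gripper_width: 0.163
grip_force: 60.9
[-6.69827654e-01  6.17176208e-01  1.48619192e+00  4.31550570e-04
  1.03653308e+00 -2.75686288e-01]
theta 1.2301795546392367 r 0.14681523228199267
0.0 [0. 0.]
0.1 [ 1. 15.]
0.2 [ 4. 29.]
0.3 [ 8. 43.]
```

```bash
python3 -m inch '[[[1,15,0,-0.1],[3,28,0,-0.2],[6,38,0,-0.27],[7,41,0,-0.28],[7,41,0,-0.28],[7,41,0,-0.28]]]'; python3 -m inch '[[[0,0,0,0],[0,0,0,0],[0,0,0,0],[0,0,-15,0],[0,0,-50,0],[0,0,-90,0],[0,0,-130,0],[0,0,-170,0],[0,0,-170,0]]]' 0
python3 - <<'E'
from h import *
print(togo(.45,.2,.36))
E
```

```text
time_s: 6.88
position: [0.593, -0.3064, 0.1789]
orientation: [-3.141, 0.0, 1.451]
force: [-1.1, 0.6, -9.9]
gripper_width: 0.165
grip_force: 60.6
time_s: 7.63
position: [0.5975, -0.3095, 0.3619]
orientation: [3.121, 0.011, 1.452]
force: [0.5, -0.6, 2.0]
gripper_width: 0.998
grip_force: 0.0
[ 488.3 -206.8   -8. ]
```

```bash
python3 -m inch '[[[29,-19,-10,0.12],[58,-38,-20,0.24],[87,-57,-30,0.36],[116,-76,-40,0.48],[145,-95,-50,0.6],[174,-114,-50,0.72],[203,-133,-50,0.84],[232,-152,-50,0.96],[260,-172,-50,1.08],[289,-193,-50,1.2]]]'
python3 - <<'E'
from h import *
print(togo(.42,.03,.42),env.state()['orientation'])
E
```

```text
time_s: 8.47
position: [0.4355, 0.0041, 0.4005]
orientation: [3.14, -0.005, 0.245]
force: [0.5, 0.3, 0.3]
gripper_width: 1.001
grip_force: 0.0
[ -8.7 -28.8 -19.6] [ 3.13980652 -0.00470549  0.24526331]
```

```bash
python3 -m inch '[[[-9,-15,-10,0.12],[-9,-29,-20,0.24],[-9,-29,-20,0.245],[-9,-29,-20,0.245],[-9,-29,-20,0.245],[-9,-29,-20,0.245]]]'
python3 - <<'E'
from h import *
c=shot('wrist','w4.png');W=cloud(c);np.savez('pics/w4.npz',W=W,pix=c['pixels'],M=c['M'],f=c['f'],cx=c['cx'],cy=c['cy'])
hsv=cv2.cvtColor(c['pixels'],cv2.COLOR_BGR2HSV);H,S=[hsv[...,i].astype(int) for i in (0,1)]
t=(W[...,2]>.100)&(W[...,2]<.118)&(W[...,1]>.1)&(W[...,1]<.33)&(W[...,0]>.35)&(W[...,0]<.6)
n,l,st,ce=cv2.connectedComponentsWithStats(t.astype(np.uint8))
for i in range(1,n):
    if st[i,4]>80:
        w=W[l==i];ctr,r=cv2.minEnclosingCircle((w[:,:2]*1000).astype(np.float32));print('jar',ce[i].round(),st[i,4],np.round(ctr,1),round(r,1),np.median(w[:,2]).round(3),np.median(hsv[l==i],0))
for nm,(z,lo,hi) in {'tray':(.066,.1,.36),'carrier':(.068,-.25,-.05)}.items():
    m=(abs(W[...,2]-z)<.0035)&(W[...,1]>lo)&(W[...,1]<hi)&(W[...,0]>.36)&(W[...,0]<.61)
    n,l,st,_=cv2.connectedComponentsWithStats(m.astype(np.uint8)); i=1+st[1:,4].argmax()
    w=W[l==i];print(nm,len(w),cv2.minAreaRect((w[:,:2]*1000).astype(np.float32)))
E
```

```text
time_s: 8.97
position: [0.4203, 0.0281, 0.4187]
orientation: [3.141, -0.0, 0.008]
force: [0.1, 0.5, 0.1]
gripper_width: 0.996
grip_force: 0.0
jar [204. 100.] 1296 [501.6 184.3] 26.5 0.107 [ 59. 174. 202.]
jar [150. 107.] 1007 [492.1 257.5] 22.7 0.111 [  3. 202. 222.]
jar [168. 159.] 865 [422.6 242.6] 22.8 0.111 [  9. 105. 240.]
tray 3327 ((460.3750305175781, 214.48056030273438), (154.2423095703125, 154.5002899169922), 5.972968101501465)
carrier 5233 ((502.6749267578125, -157.91494750976562), (160.48219299316406, 212.5067901611328), 88.0685806274414)
```

View pics/w4.png

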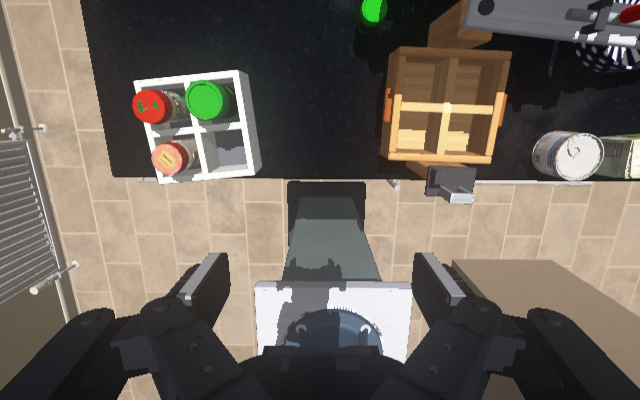

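The picture shows the jars at (204,100) mint, (150,107) leaf and (168,159) pale. The carrier's bays are open around (445,105), and the bar is swung out at the top right. Next I'll fit the carrier frame.

Run:
```python
from h import *
W=np.load('pics/w4.npz')['W'].reshape(-1,3);W=W[np.isfinite(W).all(1)]
m=(abs(W[:,2]-.067)<.004)&(W[:,1]>-.26)&(W[:,1]<-.06)&(W[:,0]>.41)&(W[:,0]<.61)
P=W[m][:,:2]
from scipy.optimize import minimize
def cost(p):
    c,s=np.cos(p[2]),np.sin(p[2]);d=P-p[:2];q=np.abs(d@np.array([[c,-s],[s,c]]))
    # dist to frame: walls 68..80, cross 0..6, outer square 80
    f=lambda v:np.minimum(np.maximum(v-6,0),np.maximum(np.abs(v-.074*1000)-6,0))
    q=q*1000 if q.max()<5 else q
    e=np.minimum(f(q[:,0]),f(q[:,1]))+np.maximum(q.max(1)-80,0)
    return np.minimum(e,12).mean()
best=min((minimize(cost,[x,y,-.03],method='Nelder-Mead',options=dict(initial_simplex=[[x,y,-.03],[x+.008,y,-.03],[x,y+.008,-.03],[x,y,.01]])) for x in(.50,.508,.516) for y in(-.165,-.158,-.15)),key=lambda r:r.fun)
x,y,a=best.x;print(best.x,best.fun,len(P))
Rm=np.array([[np.cos(a),-np.sin(a)],[np.sin(a),np.cos(a)]])
for n,b in zip(range(4),[(-37,37),(-37,-37),(37,37),(37,-37)]): print('bay',n,np.array([x,y])+Rm@np.array(b)/1000)
print('hinge in carrier',Rm.T@(np.array([.608,-.161])-[x,y]))
for j in((.5016,.1843),(.4226,.2426),(.492,.2575)): print(togo(*j,.25))
```

```text
[ 0.49506509 -0.157419   -0.03157592] 0.13050265476322556 5324
bay 0 [ 0.45925165 -0.11926933]
bay 1 [ 0.45691542 -0.19323245]
bay 2 [ 0.53321477 -0.12160556]
bay 3 [ 0.53087854 -0.19556868]
hinge in carrier [ 1.12991664e-01 -1.37795478e-05]
[  82.7 -155.7  168.5]
[   4.1 -214.5  168.5]
[  73.6 -228.9  168.5]
```

The fit residual is 0.13 mm and the hinge lies on the carrier's centreline. The plan is pale to bay_2, mint to bay_1 and leaf to bay_0. Pale goes first.

```bash
python3 -m inch '[[[0,-35,20,-0.05],[0,-70,45,-0.09],[0,-105,80,-0.09],[0,-140,110,-0.09],[0,-175,140,-0.09],[1,-214,170,-0.09],[1,-214,200,-0.09],[1,-214,200,-0.09],[1,-214,200,-0.09],[1,-214,200,-0.09]]]' 0.2
python3 - <<'E'
from h import *
print(env.tips_ahead,togo(.4226,.2426,.098),env.state()['orientation'])
E
```

```text
time_s: 9.85
position: [0.4197, 0.2421, 0.2188]
orientation: [3.141, 0.001, 0.098]
force: [0.9, -0.2, -0.3]
gripper_width: 0.8
grip_force: 0.0
0.019 [  3.   -0.3 120.8] [3.14087918e+00 1.04493900e-03 9.77479645e-02]
```

```bash
python3 -m inch '[[[3,0,35,0],[3,0,70,0],[3,0,100,0],[3,0,121,0],[3,0,121,0],[3,0,121,0],[3,0,121,0]]]' && python3 -m inch '[[[0,0,0,0],[0,0,0,0],[0,0,0,0],[0,0,0,0],[0,0,0,0],[0,0,0,0]]]' 1 && python3 -m inch '[[[0,0,-20,0],[0,0,-50,0],[0,0,-85,0],[0,0,-120,0],[0,0,-120,0],[0,0,-120,0]]]'
python3 - <<'E'
from h import *
print(togo(.5332,-.1216,.22),env.state()['orientation'])
E
```

```text
time_s: 10.43
position: [0.4243, 0.2429, 0.1]
orientation: [-3.141, -0.004, 0.097]
force: [0.3, 0.6, 0.6]
gripper_width: 0.797
grip_force: 0.0
time_s: 10.93
position: [0.4236, 0.2435, 0.1001]
orientation: [-3.141, -0.005, 0.098]
force: [-0.1, 0.4, 7.2]
gripper_width: 0.505
grip_force: 59.7
time_s: 11.43
position: [0.4234, 0.2436, 0.2207]
orientation: [-3.14, -0.007, 0.098]
force: [-0.8, -0.1, -2.8]
gripper_width: 0.504
grip_force: 61.4
[ 73.4 374.2   0.7] [-3.14031041 -0.00668366  0.09825315]
```

```bash
python3 -m inch '[[[7,36,0,0.02],[15,73,0,0.04],[22,110,0,0.06],[29,148,0,0.08],[37,186,0,0.1],[44,224,0,0.12],[52,262,0,0.128],[59,300,0,0.128],[66,338,0,0.128],[73,374,0,0.128]]]' ; python3 -m inch '[[[0,0,0,0],[0,0,0,0],[0,0,0,0]]]'
python3 - <<'E'
from h import *
print(togo(.5332,-.1216,.103),env.state()['orientation'])
E
```

```text
time_s: 12.27
position: [0.5303, -0.1237, 0.2163]
orientation: [-3.14, 0.003, -0.031]
force: [1.0, 0.6, -1.3]
gripper_width: 0.5
grip_force: 61.6
time_s: 12.52
position: [0.5298, -0.1213, 0.2164]
orientation: [-3.139, 0.004, -0.031]
force: [-0.8, 0.0, -1.4]
gripper_width: 0.501
grip_force: 61.8
[  3.9   0.4 113.4] [-3.13944602  0.00406795 -0.03107326]
```

```bash
python3 -m inch '[[[4,0,30,0],[4,0,60,0],[4,0,90,0],[4,0,105,0],[4,0,112,0],[4,0,112,0],[4,0,112,0]]]'; python3 -m inch '[[[0,0,0,0],[0,0,0,0],[0,0,0,0],[0,0,0,0]]]' 0.25; python3 -m inch '[[[0,0,-15,0],[0,0,-50,0],[0,0,-90,0],[0,0,-130,0],[0,0,-130,0]]]'
python3 - <<'E'
from h import *
M=T()
p=np.array([.435,.12,.30]);print(togo(*p))
E
```

```text
time_s: 13.1
position: [0.5353, -0.1211, 0.1061]
orientation: [-3.141, 0.0, -0.029]
force: [-0.1, -0.0, -1.3]
gripper_width: 0.505
grip_force: 61.8
time_s: 13.43
position: [0.536, -0.1223, 0.107]
orientation: [3.141, -0.002, -0.03]
force: [-0.6, 0.2, -0.1]
gripper_width: 0.756
grip_force: 0.0
time_s: 13.85
position: [0.5399, -0.124, 0.2443]
orientation: [3.135, -0.016, -0.03]
force: [0.9, -1.8, 0.6]
gripper_width: 0.751
grip_force: 0.0
[-111.3 -240.4  -59.1]
```

```bash
python3 -m inch '[[[-12,-24,-10,0],[-24,-48,-30,0],[-36,-75,-60,0],[-50,-105,-90,0],[-65,-140,-120,0],[-85,-170,-130,0],[-100,-200,-130,0],[-111,-230,-130,0],[-111,-230,-130,0],[-111,-230,-130,0]]]' 0.24
cat > look.py <<'E'
from h import *
import sys
c=shot('wrist',sys.argv[1]);W=cloud(c)
hsv=cv2.cvtColor(c['pixels'],cv2.COLOR_BGR2HSV)
t=(W[...,2]>.098)&(W[...,2]<.12)&(W[...,1]>-.25)&(W[...,1]<.33)&(W[...,0]>.35)&(W[...,0]<.57)
n,l,st,ce=cv2.connectedComponentsWithStats(t.astype(np.uint8))
for i in range(1,n):
    if st[i,4]>80:
        w=W[l==i];ctr,r=cv2.minEnclosingCircle((w[:,:2]*1000).astype(np.float32));print('jar',ce[i].round(),st[i,4],np.round(ctr,1),round(r,1),'z',np.percentile(w[:,2],[5,50,95]).round(3),np.median(hsv[l==i],0),togo(*np.array(ctr)/1000,.099))
print(env.state()['orientation'])
E
python3 look.py w5.png
```

```text
time_s: 14.68
position: [0.4305, 0.1123, 0.3665]
orientation: [3.141, -0.002, -0.027]
force: [0.2, -0.0, -1.0]
gripper_width: 0.759
grip_force: 0.0
jar [519.  74.] 1529 [ 535.  -120.4] 22.9 z [0.101 0.113 0.115] [  8. 126. 117.] [109.9 228.6 267.6]
jar [258. 111.] 1604 [502.  184.5] 26.5 z [0.106 0.107 0.109] [ 59. 166. 220.] [ 68.2 -75.4 267.4]
jar [198. 121.] 1226 [493.  257.8] 22.6 z [0.102 0.111 0.113] [  3. 194. 233.] [  57.1 -148.4  267.3]
jar [515. 184.] 344 [ 396.4 -153.6] 38.4 z [0.099 0.111 0.119] [13.  68.5 93.5] [-27.7 265.7 267.4]
[ 3.14100669e+00 -1.43943886e-03 -2.85572550e-02]
```

```bash
python3 -m inch '[[[17,-19,30,-0.04],[34,-38,60,-0.08],[51,-57,90,-0.13],[68,-75,120,-0.13],[68,-75,150,-0.13],[68,-75,170,-0.13],[68,-75,170,-0.13],[68,-75,170,-0.13]]]'
python3 - <<'E'
from h import *
print(togo(.502,.1845,.097),env.state()['orientation'])
E
```

```text
time_s: 15.4
position: [0.5018, 0.1827, 0.1948]
orientation: [3.141, 0.003, 0.098]
force: [-0.0, 0.1, 0.2]
gripper_width: 0.76
grip_force: 0.0
[ 0.7 -1.8 97.8] [3.14122239e+00 3.00931608e-03 9.78568900e-02]
```

```bash
python3 -m inch '[[[1,-2,30,0],[1,-2,60,0],[1,-2,85,0],[1,-2,98,0],[1,-2,98,0],[1,-2,98,0]]]' && python3 -m inch '[[[0,0,0,0],[0,0,0,0],[0,0,0,0],[0,0,0,0],[0,0,0,0],[0,0,0,0]]]' 1 && python3 -m inch '[[[0,0,-20,0],[0,0,-50,0],[0,0,-85,0],[0,0,-120,0],[0,0,-120,0],[0,0,-120,0]]]'
python3 - <<'E'
from h import *
print(togo(.4569,-.1932,.22),env.state()['orientation'])
E
```

```text
time_s: 15.9
position: [0.5039, 0.1856, 0.0991]
orientation: [-3.142, -0.002, 0.099]
force: [-0.2, 0.5, -0.1]
gripper_width: 0.758
grip_force: 0.0
time_s: 16.4
position: [0.5046, 0.1861, 0.1003]
orientation: [3.141, -0.006, 0.1]
force: [0.3, -1.1, 7.1]
gripper_width: 0.594
grip_force: 62.7
time_s: 16.9
position: [0.5039, 0.1865, 0.2211]
orientation: [-3.141, -0.007, 0.1]
force: [-0.7, 0.2, -1.8]
gripper_width: 0.594
grip_force: 62.6
[-84.7 373.1   0.4] [-3.14115777 -0.00727579  0.09994347]
```

```bash
python3 -m inch '[[[-8,36,-10,0.02],[-17,73,-20,0.04],[-25,110,-20,0.06],[-33,148,-20,0.08],[-42,186,-20,0.1],[-50,224,-20,0.12],[-58,262,-20,0.13],[-67,300,-20,0.13],[-76,338,-20,0.13],[-83,373,-20,0.13]]]' ; python3 -m inch '[[[0,0,0,0],[0,0,0,0],[0,0,0,0]]]'
python3 - <<'E'
from h import *
print(togo(.459,-.1932,.104),env.state()['orientation'])
E
```

```text
time_s: 17.73
position: [0.4553, -0.1947, 0.2368]
orientation: [-3.14, 0.002, -0.031]
force: [0.6, -0.2, -1.2]
gripper_width: 0.592
grip_force: 62.9
time_s: 17.98
position: [0.4559, -0.1924, 0.2369]
orientation: [-3.139, 0.003, -0.031]
force: [-0.5, 1.8, -1.5]
gripper_width: 0.597
grip_force: 62.9
[  3.5   1.  132.9] [-3.13921311e+00  2.65490401e-03 -3.11416626e-02]
```

```bash
python3 -m inch '[[[3,1,30,0],[3,1,60,0],[3,1,90,0],[3,1,115,0],[3,1,126,0],[3,1,132,0],[3,1,132,0],[3,1,132,0]]]'; python3 -m inch '[[[0,0,0,0],[0,0,0,0],[0,0,0,0],[0,0,0,0]]]' 0.22; python3 -m inch '[[[0,0,-15,0],[0,0,-50,0],[0,0,-90,0],[0,0,-130,0],[0,0,-130,0]]]'
python3 - <<'E'
from h import *
p=np.array([.435,.12,.36]);print(togo(*p))
E
```

```text
time_s: 18.65
position: [0.4602, -0.1933, 0.1061]
orientation: [-3.141, 0.0, -0.029]
force: [0.2, 0.0, -0.7]
gripper_width: 0.595
grip_force: 62.9
time_s: 18.98
position: [0.4603, -0.1946, 0.1068]
orientation: [3.141, -0.001, -0.03]
force: [0.2, -0.4, -0.1]
gripper_width: 0.78
grip_force: 0.0
time_s: 19.4
position: [0.4638, -0.197, 0.2434]
orientation: [3.133, -0.014, -0.03]
force: [1.1, 0.0, 0.6]
gripper_width: 0.779
grip_force: 0.0
[ -36.7 -314.9 -119.9]
```

```bash
python3 -m inch '[[[-3,-30,-20,0],[-7,-60,-50,0],[-11,-95,-80,0],[-15,-130,-110,0],[-20,-165,-120,0],[-25,-200,-120,0],[-29,-240,-120,0],[-33,-280,-120,0],[-37,-305,-120,0],[-37,-305,-120,0]]]' 0.24; python3 -m inch '[[[0,0,0,0],[0,0,0,0]]]'; python3 look.py w6.png
```

```text
time_s: 20.23
position: [0.4306, 0.1156, 0.3562]
orientation: [-3.139, -0.0, -0.025]
force: [0.9, -0.4, -0.4]
gripper_width: 0.761
grip_force: 0.0
time_s: 20.4
position: [0.4321, 0.1112, 0.356]
orientation: [3.141, -0.0, -0.03]
force: [0.3, -0.2, 0.9]
gripper_width: 0.765
grip_force: 0.0
jar [523.  74.] 1623 [ 534.9 -120.2] 22.7 z [0.101 0.113 0.115] [  8. 126. 119.] [109.6 227.6 257.1]
jar [193. 123.] 1298 [492.9 257.7] 22.6 z [0.102 0.111 0.112] [  3. 190. 235.] [  55.9 -148.9  256.9]
jar [574. 141.] 1827 [ 458.3 -194.3] 26.8 z [0.101 0.109 0.111] [ 58. 195. 214.] [ 35.4 304.  257.1]
jar [519. 186.] 381 [ 396.6 -153.5] 38.3 z [0.099 0.112 0.12 ] [ 14.  66. 100.] [-27.6 265.2 257.1]
[ 3.14108905e+00 -3.30597494e-04 -3.11647671e-02]
```

```bash
python3 -m inch '[[[10,-30,30,-0.04],[20,-60,60,-0.08],[32,-90,90,-0.13],[45,-120,120,-0.13],[56,-149,150,-0.13],[56,-149,160,-0.13],[56,-149,160,-0.13],[56,-149,160,-0.13]]]'
python3 - <<'E'
from h import *
print(togo(.4915,.2577,.099),env.state()['orientation'])
E
```

```text
time_s: 21.12
position: [0.4926, 0.2575, 0.1949]
orientation: [3.14, 0.003, 0.099]
force: [0.9, 0.3, 0.5]
gripper_width: 0.76
grip_force: 0.0
[-0.7 -0.4 95.9] [3.14048921 0.00320116 0.09870295]
```

```bash
python3 -m inch '[[[-1,0,30,0],[-1,0,60,0],[-1,0,85,0],[-1,0,96,0],[-1,0,96,0],[-1,0,96,0]]]' && python3 -m inch '[[[0,0,0,0],[0,0,0,0],[0,0,0,0],[0,0,0,0],[0,0,0,0],[0,0,0,0]]]' 1 && python3 -m inch '[[[0,0,-20,0],[0,0,-50,0],[0,0,-85,0],[0,0,-120,0],[0,0,-120,0],[0,0,-120,0]]]'
python3 - <<'E'
from h import *
print(togo(.460,-.1193,.23),env.state()['orientation'])
E
```

```text
time_s: 21.62
position: [0.4926, 0.258, 0.1012]
orientation: [-3.141, -0.001, 0.098]
force: [0.4, 0.5, 0.4]
gripper_width: 0.763
grip_force: 0.0
time_s: 22.12
position: [0.4932, 0.2591, 0.1023]
orientation: [-3.141, -0.005, 0.1]
force: [-0.1, 0.2, 6.2]
gripper_width: 0.502
grip_force: 60.8
time_s: 22.62
position: [0.493, 0.2593, 0.223]
orientation: [-3.14, -0.007, 0.1]
force: [-0.6, -0.3, -2.1]
gripper_width: 0.502
grip_force: 61.4
[-70.6 373.4  -7.9] [-3.140407   -0.00673996  0.10017798]
```

```bash
python3 -m inch '[[[-7,36,-10,0.02],[-14,73,-12,0.04],[-21,110,-12,0.06],[-28,148,-12,0.08],[-35,186,-12,0.1],[-42,224,-12,0.12],[-49,262,-12,0.13],[-56,300,-12,0.13],[-63,338,-12,0.13],[-70,373,-12,0.13]]]' ; python3 -m inch '[[[0,0,0,0],[0,0,0,0],[0,0,0,0]]]'
python3 - <<'E'
from h import *
print(togo(.460,-.1193,.105),env.state()['orientation'])
E
```

```text
time_s: 23.45
position: [0.4576, -0.1209, 0.2306]
orientation: [-3.14, 0.003, -0.031]
force: [1.3, -0.9, -2.0]
gripper_width: 0.504
grip_force: 61.5
time_s: 23.7
position: [0.4579, -0.1186, 0.2308]
orientation: [-3.14, 0.003, -0.031]
force: [0.9, 0.2, -1.8]
gripper_width: 0.503
grip_force: 61.7
[  2.5   0.9 125.8] [-3.13953108e+00  3.11960811e-03 -3.11142912e-02]
```

```bash
python3 -m inch '[[[3,1,30,0],[3,1,60,0],[3,1,90,0],[3,1,110,0],[3,1,119,0],[3,1,125,0],[3,1,125,0],[3,1,125,0]]]'; python3 -m inch '[[[0,0,0,0],[0,0,0,0],[0,0,0,0],[0,0,0,0]]]' 0.3; python3 -m inch '[[[0,0,-15,0],[0,0,-50,0],[0,0,-90,0],[0,0,-130,0],[-20,0,-170,0],[-40,0,-190,0],[-40,0,-190,0],[-40,0,-190,0],[-40,0,-190,0]]]'; python3 look.py w7.png
```

```text
time_s: 24.37
position: [0.4627, -0.12, 0.1075]
orientation: [3.141, -0.001, -0.029]
force: [-0.6, -0.7, -1.5]
gripper_width: 0.5
grip_force: 61.8
time_s: 24.7
position: [0.4626, -0.1207, 0.1078]
orientation: [3.141, -0.002, -0.03]
force: [-1.6, -1.2, 0.6]
gripper_width: 0.699
grip_force: 0.0
time_s: 25.45
position: [0.422, -0.1192, 0.2966]
orientation: [-3.141, -0.0, -0.031]
force: [0.1, -0.1, -0.5]
gripper_width: 0.701
grip_force: 0.0
jar [318.  63.] 1995 [ 534.4 -121.2] 22.5 z [0.111 0.113 0.114] [  9. 124. 130.] [112.6  -1.2 196.8]
jar [394. 144.] 2252 [ 458.2 -194.8] 26.6 z [0.108 0.109 0.111] [ 56. 190. 219.] [ 38.7  74.8 196.9]
jar [320. 141.] 1606 [ 462.6 -120.8] 22.9 z [0.111 0.113 0.115] [  4. 215. 238.] [ 40.8   0.7 196.9]
jar [352. 188.] 262 [ 408.  -154.7] 33.9 z [0.098 0.115 0.12 ] [ 14.   74.5 106. ] [-12.7  36.2 197. ]
[-3.14069714e+00  1.22091222e-03 -3.04666051e-02]
```

View pics/w7.png

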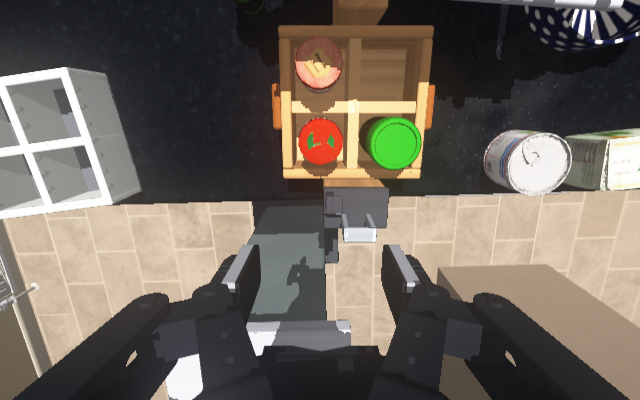

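Leaf is at (320,141), mint at (394,144) and pale at (318,63), each centred in its bay, and the white tray is empty. Now back to the knob.

```bash
python3 -m inch '[[[15,15,0,-0.12],[30,30,0,-0.24],[47,48,0,-0.36],[65,66,0,-0.48],[85,86,0,-0.6],[105,106,0,-0.72],[125,126,0,-0.84],[145,146,0,-0.96],[165,166,0,-1.08],[178,183,0,-1.2]]]' 0 ; python3 -m inch '[[[0,0,0,-0.12],[0,0,0,-0.24],[0,0,0,-0.28],[0,0,0,-0.28],[0,0,0,-0.28],[0,0,0,-0.28]]]'
python3 - <<'E'
from h import *
c=shot('wrist','w8.png');W=cloud(c);hsv=cv2.cvtColor(c['pixels'],cv2.COLOR_BGR2HSV);H,S,V=[hsv[...,i].astype(int) for i in range(3)]
red=((H<8)|(H>172))&(S>170)&(V>90)&(W[...,2]>.15)&(W[...,2]<.2)&(W[...,1]<-.25)
k=W[red];t=k[k[:,2]>.186];print(len(k),len(t),t.mean(0),t.min(0),t.max(0)); m=t.mean(0);print(togo(m[0],m[1],.18),env.state()['orientation'],T()[:3,3])
f=m[:2]-[.608,-.161];print('theta',np.arctan2(-f[1],-f[0])+.0295,np.hypot(*f))
E
```

```text
time_s: 26.33
position: [0.5963, -0.3088, 0.2935]
orientation: [-3.139, -0.001, 1.176]
force: [0.6, 0.4, -0.5]
gripper_width: 1.003
grip_force: 0.0
time_s: 26.83
position: [0.5946, -0.3073, 0.2953]
orientation: [-3.14, -0.001, 1.449]
force: [0.3, 0.4, 0.2]
gripper_width: 1.0
grip_force: 0.0
327 256 [ 0.59430708 -0.30577234  0.1892968 ] [ 0.58712399 -0.31262899  0.18614261] [ 0.60125714 -0.29921518  0.19163604]
[  1.4  -0.3 115.8] [-3.14013101e+00 -8.85285334e-04  1.44921486e+00] [ 0.59455214 -0.3072785   0.29580623]
theta 1.5059944148256048 0.14541845433794914
```

```bash
python3 -m inch '[[[1,0,35,0],[1,0,70,0],[1,0,100,0],[1,0,114,0],[1,0,114,0],[1,0,114,0]]]' && python3 -m inch '[[[0,0,0,0],[0,0,0,0],[0,0,0,0],[0,0,0,0],[0,0,0,0],[0,0,0,0],[0,0,0,0],[0,0,0,0]]]' 1
cat > arc.py <<'E'
from h import *
M=T(); th0=-.0295; H=np.array([.608,-.161]); f=M[:2,3]-H; a=np.arctan2(-f[1],-f[0])-th0; print('theta',a,'r',np.hypot(*f))
u=lambda th:H-.146*np.array([np.cos(th+th0),np.sin(th+th0)])
for th in np.r_[np.arange(a,0,-.1),0]: print(round(a-th,2),(M[:3,:3].T@np.r_[u(th)-u(a),0]*1000).round(0)[:2])
print(env.state()['orientation'])
E
python3 arc.py
```

```text
time_s: 27.38
position: [0.5945, -0.3063, 0.1822]
orientation: [-3.14, -0.001, 1.449]
force: [-0.5, -0.4, 0.5]
gripper_width: 1.001
grip_force: 0.0
time_s: 28.05
position: [0.5949, -0.3067, 0.1838]
orientation: [3.141, 0.001, 1.45]
force: [-1.0, 0.2, 5.6]
gripper_width: 0.162
grip_force: 58.5
theta 1.5108842554210846 r 0.14626090616027573
0.0 [0. 0.]
0.1 [  0. -15.]
0.2 [  2. -29.]
0.3 [  5. -43.]
0.4 [ 10. -57.]
0.5 [ 16. -71.]
0.6 [ 23. -83.]
0.7 [ 31. -95.]
0.8 [  41. -106.]
0.9 [  52. -116.]
1.0 [  63. -125.]
1.1 [  76. -133.]
1.2 [  89. -139.]
1.3 [ 102. -144.]
1.4 [ 117. -148.]
1.5 [ 131. -150.]
1.51 [ 133. -150.]
[3.14056197e+00 5.69477472e-04 1.44988701e+00]
```

```bash
python3 -m inch '[[[0,-8,0,0.05],[0,-15,0,0.1],[2,-29,0,0.2],[5,-43,0,0.3],[10,-57,0,0.4],[16,-71,0,0.5],[23,-83,0,0.6],[31,-95,0,0.7],[41,-106,0,0.8],[41,-106,0,0.8]]]'; python3 arc.py
```

```text
time_s: 28.88
position: [0.4924, -0.2518, 0.1838]
orientation: [-3.14, 0.002, 0.647]
force: [-2.4, -2.5, 3.1]
gripper_width: 0.165
grip_force: 58.7
theta 0.6950622422105632 r 0.14700155516415273
0.0 [0. 0.]
0.1 [  0. -15.]
0.2 [  2. -29.]
0.3 [  6. -43.]
0.4 [ 10. -57.]
0.5 [ 17. -70.]
0.6 [ 24. -83.]
0.7 [ 32. -94.]
[-3.14043316e+00  1.58644476e-03  6.47251744e-01]
```

```bash
python3 look.py w9.png; python3 -m inch '[[[0,-8,0,0.05],[0,-15,0,0.1],[2,-29,0,0.2],[6,-43,0,0.3],[10,-57,0,0.4],[17,-70,0,0.5],[24,-83,0,0.6],[28,-89,0,0.65],[32,-94,0,0.69],[32,-94,0,0.69]]]'; python3 arc.py
```

```text
jar [186.  37.] 5464 [ 535.3 -122.1] 22.7 z [0.103 0.113 0.114] [  9. 125. 129.] [112.8 -78.7  84.6]
jar [129. 134.] 4727 [ 463.3 -121.2] 23.1 z [0.102 0.113 0.114] [  4. 215. 235.] [  56.  -123.    84.6]
jar [224. 206.] 4773 [ 458.3 -195.5] 26.6 z [0.105 0.109 0.111] [ 57. 187. 220.] [  7.  -66.9  84.7]
jar [139. 224.] 1826 [ 403.5 -155.2] 35.4 z [0.099 0.109 0.119] [ 15.  126.  161.5] [ -12.2 -132.1   84.7]
[3.14112020e+00 1.56956891e-03 6.50308286e-01]
time_s: 29.77
position: [0.4608, -0.1575, 0.1837]
orientation: [-3.141, 0.005, -0.04]
force: [-6.9, -1.2, 11.9]
gripper_width: 0.167
grip_force: 59.9
theta 0.006024227420321188 r 0.14724765497153505
0.0 [0. 0.]
0.01 [-0. -1.]
[-3.14069213  0.0048388  -0.03985985]
```

```bash
python3 -m inch '[[[1,-2,0,0],[1,-4,0,0],[1,-4,0,0],[1,-4,0,0]]]'; python3 arc.py|head -1;  python3 -m inch '[[[-6,2,1,0],[-11,2,1,0],[-17,2,1,0],[-23,2,1,0],[-29,2,1,0],[-34,2,1,0],[-38,2,1,0],[-42,2,1,0],[-42,2,1,0],[-42,2,1,0]]]'; python3 arc.py|head -1
```

```text
time_s: 30.1
position: [0.461, -0.1558, 0.1836]
orientation: [3.14, 0.007, -0.038]
force: [-11.9, -4.7, 13.0]
gripper_width: 0.165
grip_force: 60.0
theta -0.005646871808295435 r 0.14709027562045487
time_s: 30.93
position: [0.4244, -0.157, 0.1836]
orientation: [3.138, -0.006, -0.041]
force: [-0.8, -1.2, 11.4]
gripper_width: 0.164
grip_force: 59.9
theta 0.007891144093511562 r 0.18367149131079866
```

```bash
python3 -m inch '[[[-3,0,0,0],[-6,0,0,0],[-9,0,0,0],[-9,0,0,0],[-9,0,0,0]]]'; python3 arc.py|head -1
```

```text
time_s: 31.35
position: [0.42, -0.158, 0.1838]
orientation: [3.136, -0.016, -0.043]
force: [10.0, 0.8, 2.2]
gripper_width: 0.163
grip_force: 58.7
theta 0.013492945494943374 r 0.18801487805727155
```

At the home stop, with 10 N of reaction. Release, rise and check.

```bash
python3 -m inch '[[[4,0,0,0],[4,0,0,0],[4,0,0,0],[4,0,0,0]]]' 0; python3 -m inch '[[[0,0,-30,0],[0,0,-65,0],[0,0,-100,0],[0,0,-130,0],[0,0,-130,0],[0,0,-130,0],[0,0,-130,0]]]'; python3 look.py w10.png
python3 - <<'E'
from h import *
c=shot('wrist');W=cloud(c);hsv=cv2.cvtColor(c['pixels'],cv2.COLOR_BGR2HSV);H,S,V=[hsv[...,i].astype(int) for i in range(3)]
red=((H<8)|(H>172))&(S>170)&(V>90)&(W[...,2]>.186)&(W[...,2]<.2)
m=W[red].mean(0);f=m[:2]-[.608,-.161];print(m,'theta',np.arctan2(-f[1],-f[0])+.0295,np.hypot(*f))
E
```

```text
time_s: 31.68
position: [0.4163, -0.1545, 0.1815]
orientation: [-3.141, 0.002, -0.04]
force: [-0.7, -0.3, -0.1]
gripper_width: 0.722
grip_force: 0.0
time_s: 32.27
position: [0.4161, -0.1544, 0.3111]
orientation: [-3.14, 0.002, -0.04]
force: [0.4, 0.1, -0.1]
gripper_width: 0.996
grip_force: 0.0
jar [279.  60.] 1665 [ 534.5 -121.6] 22.5 z [0.111 0.113 0.115] [  8. 108. 123.] [117.8 -36.9 211.2]
jar [362. 137.] 1610 [ 458.2 -195.2] 26.3 z [0.108 0.109 0.111] [ 58. 170. 204.] [ 44.6  39.6 211.3]
jar [284. 135.] 1323 [ 462.7 -120.7] 22.9 z [0.112 0.113 0.115] [  3. 194. 227.] [ 46.1 -35.  211.4]
[-3.13958218  0.0032035  -0.04027204]
[ 0.42248534 -0.15843802  0.18933099] theta 0.015690779495754106 0.18553234511462827
```

View pics/w10.png

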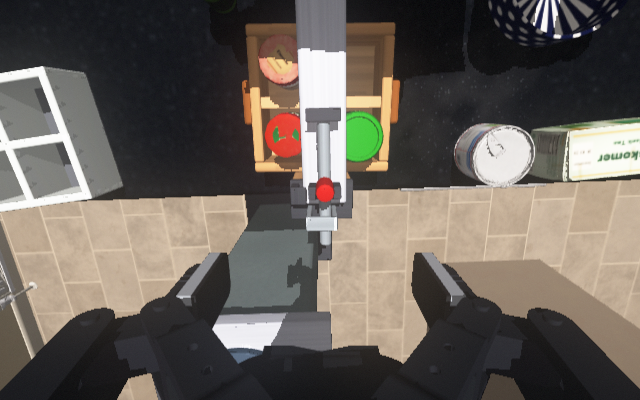

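The bar is closed (about 0.016 rad), the bolt rod passes through the keeper at (322,225) and is home (about 39.5 mm), and the jars are centred in their bays. I'll hand it in.

```bash
python3 -c "
from bench import env
print(env.finish_job())"
```

```text
the job is handed in; nothing more can be done
None
```

I handed the job in with all three jars present upright in their own bays, the bar closed (about 0.016 rad) and the bolt home (about 39.5 of 40 mm) by my last camera check; no verdict was returned.

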